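Flip the round shop-counter marker to its carved face

ROBOT

A 6-joint arm with a two-finger parallel gripper is mounted at the origin on the work surface. World frame = base frame: x ahead of the robot, y to its left, z up, the work surface at z = 0. Lengths are in mm, angles in rad, forces in N, time in s.
With the tool pointing down it reaches from about 300 to 775 mm from the base axis. Payload 14.6 kg.
Tool frame: the origin (TCP) lies midway between the tips of the shut fingers; the grasp point (between the pads) lies behind it (manip.grip_depth is the z of the grasp point in the tool frame, in mm); z points along the fingers, y is the line along which they close (so a half turn about z gives the same grasp; the last joint's range is limited). The gripper opens to 94 mm and grips with 3 to 60 N. Pads are 16 mm wide; open, the fingers measure 119 mm over their backs; the gripper's body (75 mm by 177 mm) begins 78 mm behind the grasp point.
Start: joints at [-1.416, 0.3, 1.521, -0, 1.321, -0.067], TCP at [120.986, -536.518, 205.446] pointing down, gripper open.
Joint ranges: [-3.03, 3.03], [-0.79, 2.21], [0.23, 2.52], [-1.04, 4.18], [0, 3.07], [-2.55, 2.55]. Speed limits (rad/s): [2.22, 2.22, 2.57, 3.14, 3.14, 3.14].

INTERFACE

Orientations are given as [roll, pitch, yaw] about the fixed x, y, z axes, in that order (R = Rz(yaw) Ry(pitch) Rx(roll)).
In Python, from cell import manip, viewer, monitor, sign_off gives the robot as it stands (manip), with the cameras (viewer), the job as plain functions and the readings (monitor).
- The arm moves only by the tool tcp_steps, called after ">>>" by a JSON object that holds its "api" and its "payload". Schema: {"type":"object","properties":{"rows":{"type":"array","items":{"type":"object","properties":{"d":{"type":"array","items":{"type":"number"},"minItems":3,"maxItems":3},"r":{"type":"array","items":{"type":"number"},"minItems":3,"maxItems":3}},"additionalProperties":false},"minItems":1,"maxItems":5},"jaw":{"type":"number"},"squeeze":{"type":"number"},"only":{"type":"string"},"quiet":{"type":"boolean"},"lines":{"type":"string"}},"required":["rows"],"additionalProperties":false}. rows is a list of rows, 1 to 5 of them, each an object with the fields d (a list: dx, dy, dz in units of 20 mm), r (a list: a rotation vector rx, ry, rz in units of 0.05 rad); a field left out counts as zero; each row is the pose to reach, as a shift and turn from the pose commanded when the call began, along the tool's axes at that moment; what a row does not reach only later rows make up. A row lasts 1/10 s, in which the tool goes at most 50 mm and 0.15 rad, less where a joint would pass 70% of its speed; a pose out of reach is approached as far as the arm can. jaw is the finger opening in mm, set as the call begins (left out keeps the last). The fingers move at their own pace and stop on an object; squeeze is the grip in N (left out, the last holds). Time passes only in rows, so rows that do not move let the fingers close. The tool returns the time, the measured TCP pose, the force, the opening and the grip force at its end. only (a regular expression) keeps the lines of the reply that match it, lines (a string "A,B") keeps lines A to B, and quiet returns only ok. Input that does not fit is refused with a message, and nothing moves.
- monitor.read_state(): the state, without advancing time (a new reading comes with each control period).
- viewer.camera(name): name is "scene" or "side" or "wrist"; returns (picture, depth): 384x512x3 uint8, red, green, blue; 384x512 float32, mm along the optical axis (not along the pixel's ray), 0 where there is no reading.
- viewer.camera_info(name): a dict with "K" (3x3 intrinsics, pixels), "rvec" (rotation vector, rad) and "tvec" (3), from world to camera coordinates, as OpenCV has them; the wrist camera has in their place "mount" (4x4, takes a point from camera to tool coordinates, whose origin is the TCP and whose axes are the flange's). Camera axes: x right, y down, z forward; pixel columns grow to the right and rows downward; lengths in mm; the calibration is good to about 2 mm. The wrist camera is an equidistant fisheye: a pixel r from the principal point sees the ray r / f radians off the axis. A picture is of the moment at which its call begins: read the wrist's pose just before it. camera_info takes no time and is no camera call.
- sign_off(): hands the job in; it is judged then, once.
The state is a dict: "clock": time; "joints": joint angles; "qd": joint speeds; "effort": joint torques, N m; "eef_pos": TCP position; "eef_rot": TCP orientation; "wrist_force": force on the tool from outside, world axes, zero at the start; "moment": the same for the moment, N m; "finger_gap": finger opening in mm; "finger_force": force on a finger pad.
Only numpy, scipy, OpenCV 4.12 (cv2) and the standard library are available. Lean on these libraries where they do the work, as an engineer would, in place of code of your own. Each camera call takes 0.05 s, during which the arm holds its last target. There are 200 camera calls.

TASK

Of the two wooden flip-over markers on the shop counter, the one with the round paddle belongs to the chess set, which is now reserved. Push the round paddle up and right over its pivot with the fingertips until it lies flat on the opposite side, carved face up. Push only, without forcing: do not pinch it, do not lift or shift the markers, and leave the square paddle, the chess pieces and the bangle as they are.

Things in the scene. Friction and masses are not known exactly. Their poses are not given: they have to be found in the camera images.
- round_stand: Loose dark-wood stand (1.4 kg, held only by weight and friction) of the round marker. Base board 90 (x) x 230 (y) x 18 mm high; origin at the centre of its underside, z up. Two cheeks at x = -31 and +31 mm (12 mm in x, 22 mm in y, up to z = 106 mm) carry the axle. Two rest pegs, 14 mm across, at y = -78 and +78 mm, up to z = 88 mm.
- round_hinge (a point): Middle of the round marker's horizontal brass axle, between the cheeks, 95 mm above the stand's underside; fixed to the stand, axes as the stand. The axle runs along the stand's x axis.
- round_paddle (a joint): Hinge of the round paddle (mid-brown wood, 60 g), 0 to 3.1416 rad, a firm stop at each end: reach it slowly. 0: level over the peg at the stand's +y side, plain face up; 1.57: upright; 3.1416: level over the -y peg, carved face up. Starts at 0 to 0.3. Stiff (0.05 N m of friction): the paddle stays where it is left.
- round_disc (a point): Centre of the round disc (80 mm across, 8 mm thick), 62 mm from the axle, mid-thickness; moves with the paddle, whose mid-plane passes through the axle and whose end is 102 mm from it. A neck 40 mm wide joins disc and axle. The point's z axis is normal to the plain face, up at joint 0.
- round_tab (a point): Middle of the free end of the paddle's thumb tab: 40 mm wide, 8 mm thick, fixed at a right angle to the paddle, from the axle out to 55 mm. It points straight up at joint 0, to the stand's -y at 1.57, down at 3.1416. Pushing it towards the stand's -y and then down raises the paddle; it has no spring.
- square_stand: Stand of the second marker, the same as the first in every size; its paddle ends in a square plate 80 x 80 mm instead of a disc. Leave alone. Origin at the centre of its underside.
- square_plate (a point): Centre of the square plate, 62 mm from that marker's axle; moves with the square paddle.
- king: Loose turned wooden chess king, 34 mm across, 78 mm tall, standing on the counter; origin at the centre of its underside. Leave alone.
- pawn: Loose turned wooden chess pawn, 30 mm across, 52 mm tall; origin at the centre of its underside. Leave alone.
- bangle: Loose dark wooden bangle lying flat, 70 mm across, 16 mm high; origin at the centre of its underside. Leave alone.

How it is judged:
By the outcome, as a careful person would: the job done as asked, in the order asked, and still so for the second after the job is handed in, with the robot touching nothing.
It also fails if it takes over 45 s, if anything falls off the work surface, if the arm or the gripper's body presses on something with over 40 N, if the wrist force passes 120 N, or if a joint passes its speed limit or range.

## Working session

There is one attempt and no reset: what is moved stays moved. The work goes in short steps, Python scripts to look and compute and a tool call to move; the robot and the scene stay as the last step left them, time stands still between calls to the robot, and variables do not carry over. Pictures are saved under pics/ and viewed, at most 10 in all, crops included, and the job is handed in when it is done.

```bash
mkdir -p pics; ls
```

Create h.py:
```python
import numpy as np, cv2
from cell import manip, viewer, monitor, sign_off
def info(n):
    i=viewer.camera_info(n); R=cv2.Rodrigues(np.array(i["rvec"],float))[0]
    return np.array(i["K"],float),R,np.array(i["tvec"],float)
def world(n,D):
    K,R,t=info(n); v,u=np.mgrid[0:384,0:512]
    c=np.stack([(u-K[0,2])/K[0,0]*D,(v-K[1,2])/K[1,1]*D,D],-1)
    return (c-t)@R
```

Run:
```python
from h import *
for n in("scene","side"):
    p,d=viewer.camera(n); np.savez("pics/"+n,p=p,d=d)
    cv2.imwrite(f"pics/{n}.png",cv2.resize(p[:,:,::-1],(800,600),interpolation=cv2.INTER_CUBIC))
    K,R,t=info(n); print(n,-R.T@t,R[2],(d>0).mean())
print(monitor.read_state(),manip.grip_depth)
```

```text
cell.py
pics
scene [1085.04024413  114.00007681  509.99548419] [-0.78674409 -0.13106268 -0.60320504] 0.9960988362630209
side [ 96.7542889  611.65793646 705.16122428] [ 0.49083162 -0.60228321 -0.6295548 ] 0.9961344401041666
{'clock': 0.1, 'joints': array([-1.41562349e+00,  3.00370977e-01,  1.52155111e+00,  2.77735426e-05,
        1.32067951e+00, -6.65963572e-02]), 'qd': array([-0.00033108, -0.00145564, -0.00078045,  0.00096334, -0.00028248,
       -0.00170521]), 'effort': array([ 9.30669339e-04, -5.32648051e+01, -3.53285301e+01,  7.09341466e-02,
        2.35680677e-02, -5.92738206e-05]), 'eef_pos': array([ 120.94429416, -536.28846688,  204.95392209]), 'eef_rot': array([-3.14058774e+00, -9.39850880e-05,  2.21762261e-01]), 'wrist_force': array([-0.43081294,  0.18883859,  0.36696264]), 'moment': array([ 0.02672388, -0.00040384, -0.0191801 ]), 'finger_force': 0.0, 'finger_gap': 93.99381619859363} -18.8
```

View pics/scene.png

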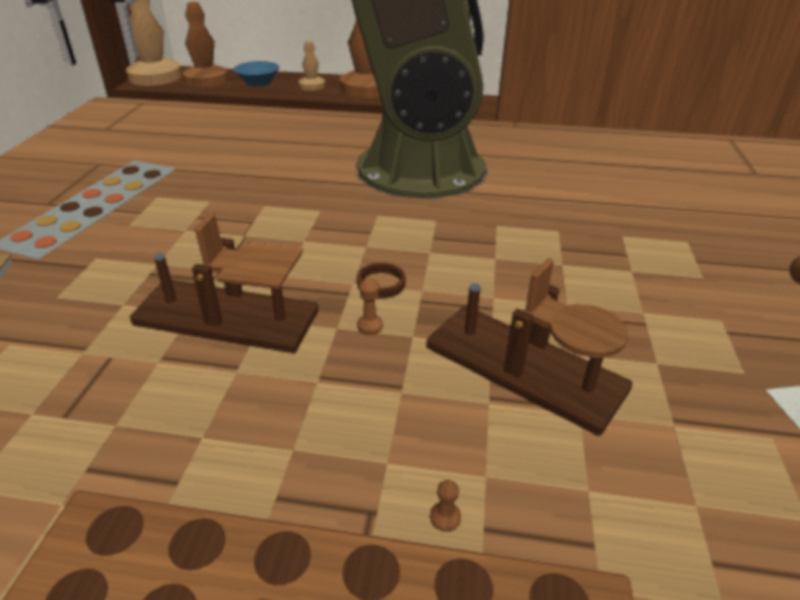

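View pics/side.png

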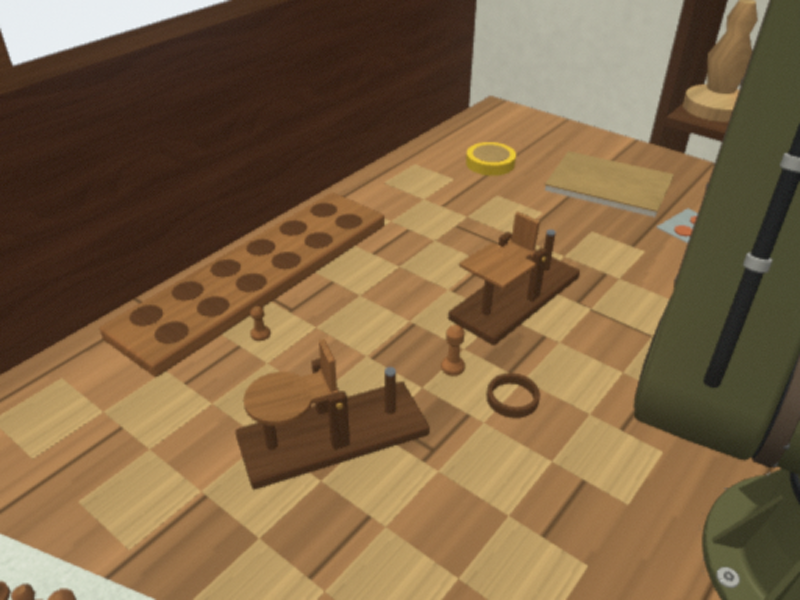

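The scene view shows the round marker at right (base corners about (428,343), (600,430), (630,380) in the 800x600 view, disc (588,330), tab tip (543,265)). The side view shows it at lower left, with its disc at (285,395) and its tab at (325,360).

Run:
```python
from h import *
P=[]
for n in("scene","side"):
    z=np.load(f"pics/{n}.npz"); W=world(n,z['d'].astype(float)); 
    pts={'scene':{'disc':(588,330),'tab':(543,285),'king':(370,290),'pawn':(446,490),'sqplate':(262,262),'table':(400,400)},
     'side':{'disc':(285,395),'tab':(327,365),'king':(454,335),'pawn':(259,315),'sqplate':(500,265),'table':(370,330)}}[n]
    for k,(u,v) in pts.items(): print(n,k,W[int(v*.64),int(u*.64)].round(1))
    P.append((W.reshape(-1,3),z['p'].reshape(-1,3).astype(int)))
c=np.array([W for W in [world("scene",np.load("pics/scene.npz")['d'].astype(float))[int(330*.64),int(588*.64)]]])[0]
A=[]
for (W,p),n in zip(P,("scene","side")):
    m=np.hypot(W[:,0]-c[0],W[:,1]-c[1])<220
    b=W[m&(W[:,2]>14)&(W[:,2]<22)&(p.sum(1)<230)]
    r=cv2.minAreaRect(b[:,:2].astype(np.float32)); print(n,'base',len(b),r,b[:,2].mean())
    # high points
    hh=W[m&(W[:,2]>100)]; print(n,'top',len(hh),hh.max(0),hh.min(0))
    A.append(b)
r=cv2.minAreaRect(np.vstack(A)[:,:2].astype(np.float32)); print(r,cv2.boxPoints(r))
```

```text
scene disc [572.3 243.5  99.1]
scene tab [537.2 194.  126.8]
scene king [500.9  -4.1  69.8]
scene pawn [756.8 113.2  50.3]
scene sqplate [ 507.7 -135.5  101.1]
scene table [610.   51.7  -1.5]
side disc [561.5 239.   99.7]
side tab [527.1 200.8 139.6]
side king [487.7   1.9  70.1]
side pawn [745.1 120.   46.9]
side sqplate [ 502.9 -132.1  103.8]
side table [ 6.353e+02  5.200e+00 -3.000e-01]
scene base 3491 ((614.3031616210938, 146.29574584960938), (230.19955444335938, 268.30206298828125), 60.4654541015625) 17.33153375803788
scene top 512 [605.94255844 279.19183244 150.87832282] [504.0733965  165.28796234 100.00114777]
side base 3299 ((614.1170654296875, 148.86953735351562), (228.1171112060547, 270.467041015625), 61.04841232299805) 18.093163239452466
side top 780 [604.75759592 285.89290975 151.80024729] [499.67692878 174.10632456 100.00171277]
((613.97705078125, 147.77615356445312), (230.1662139892578, 271.28057861328125), 61.04841232299805) [[439.57953  112.73455 ]
 [676.95795  -18.584358]
 [788.3746   182.81775 ]
 [550.99615  314.13666 ]]
```

Run:
```python
from h import *
A=[];T=[]
for n in("scene","side"):
    z=np.load(f"pics/{n}.npz"); W=world(n,z['d'].astype(float)); p=z['p'].astype(int).sum(2)
    m=((np.hypot(W[...,0]-548,W[...,1]-208)<145)&(W[...,2]>13)&(W[...,2]<23)&(p<260)).astype(np.uint8)
    k,L,S,_=cv2.connectedComponentsWithStats(m); i=S[1:,4].argmax()+1
    b=W[m>0]; b=b[:,:]; big=W[L==i]
    print(n,len(b),cv2.minAreaRect(b[:,:2].astype(np.float32)),len(big),cv2.minAreaRect(big[:,:2].astype(np.float32)))
    hh=W[(np.hypot(W[...,0]-548,W[...,1]-208)<110)&(W[...,2]>80)]
    A.append(b);T.append(hh)
for b in (np.vstack(A),):
    r=cv2.minAreaRect(b[:,:2].astype(np.float32)); print(r,cv2.boxPoints(r))
    c=np.array(r[0]); a=np.radians(r[2])
    L=np.array([np.cos(a),np.sin(a)])if r[1][0]>r[1][1] else np.array([-np.sin(a),np.cos(a)])
    if L[1]<0: L=-L
    X=np.array([L[1],-L[0]]); print('ydir',L,'xdir',X,'yaw',np.arctan2(X[1],X[0]))
    for h in T:
        q=h[:,:2]-c; s=np.c_[q@X,q@L,h[:,2]]
        for nm,mm in(('disc',(s[:,1]>30)&(s[:,1]<125)&(s[:,2]<130)),('tab',(abs(s[:,1])<25)&(s[:,2]>112)),('peg-',(s[:,1]<-60)),('cheek',(abs(s[:,1])<15)&(s[:,2]<110)&(abs(s[:,0])>24))):
            e=s[mm]; print(nm,len(e),np.percentile(e,[1,50,99],axis=0).round(1).tolist())
```

```text
scene 3592 ((537.4696655273438, 189.96337890625), (229.88296508789062, 92.55980682373047), 61.09687805175781) 3592 ((537.4696655273438, 189.96337890625), (229.88296508789062, 92.55980682373047), 61.09687805175781)
side 3377 ((535.1688842773438, 192.25384521484375), (229.5147705078125, 90.38752746582031), 61.00509262084961) 3377 ((535.1688842773438, 192.25384521484375), (229.5147705078125, 90.38752746582031), 61.00509262084961)
((536.7750854492188, 190.74990844726562), (230.6304168701172, 94.56794738769531), 61.04841232299805) [[439.57956  112.734535]
 [522.3293    66.95698 ]
 [633.9706   268.7653  ]
 [551.2209   314.54285 ]]
ydir [0.48407043 0.87502904] xdir [ 0.87502904 -0.48407043] yaw -0.5053005286435007
disc 1273 [[-36.9, 31.0, 91.9], [6.2, 65.4, 98.6], [39.0, 100.1, 100.3]]
tab 289 [[-18.1, -4.2, 112.2], [7.2, 2.8, 135.3], [20.7, 3.9, 150.3]]
peg- 52 [[-7.2, -84.6, 80.4], [2.5, -76.7, 86.7], [7.3, -71.0, 88.4]]
cheek 260 [[-34.8, -10.1, 80.6], [34.9, 2.9, 98.5], [40.2, 10.9, 106.2]]
disc 1147 [[-39.4, 31.0, 92.5], [-5.4, 64.3, 99.5], [37.3, 99.9, 101.9]]
tab 203 [[-21.2, -4.1, 112.5], [-9.2, 2.8, 139.6], [18.5, 4.6, 151.7]]
peg- 49 [[-8.2, -83.6, 80.7], [-2.6, -76.5, 87.7], [5.5, -70.7, 90.3]]
cheek 214 [[-40.3, -10.0, 80.6], [-35.2, 3.6, 100.8], [34.2, 11.6, 108.0]]
```

The stand centre is about (536, 191), its +y direction (0.484, 0.875), the joint is near 0, and the heights match the text. I'll turn the tool so that tool x = stand +y and tool y = stand +x, with the fingers shut.

Units first: shifts go in units of 20 mm and turns go in units of 0.05 rad. So -30 mm is -1.5, -35 mm is -1.75, -0.7 rad is -14.

>>> {"api": "tcp_steps", "payload": {"rows": [{"d": [0,0,-0.5],"r": [0,0,-2.8]},{"d": [0,0,-1],"r": [0,0,-5.6]},{"d": [0,0,-1.5],"r": [0,0,-8.4]},{"d": [0,0,-1.75],"r": [0,0,-11.2]},{"d": [0,0,-1.75],"r": [0,0,-14]}], "jaw": 0, "squeeze": 10}}

```text
clock: 0.6
eef_pos: [121.0, -536.6, 240.9]
eef_rot: [3.141, 0.0, 0.928]
wrist_force: [0.3, -0.0, 0.0]
finger_gap: 57.4
finger_force: 0.0
```

>>> {"api": "tcp_steps", "payload": {"rows": [{"r": [0,0,-2.8]},{"r": [0,0,-2.88]},{"r": [0,0,-2.88]}]}}

```text
clock: 0.9
eef_pos: [121.0, -536.4, 240.2]
eef_rot: [-3.141, -0.0, 1.062]
wrist_force: [-0.4, -0.1, -0.4]
finger_gap: 33.3
finger_force: 0.0
```

Add to h.py:
```python
C=np.array([536.3,191.1]);Y=np.array([.484,.875]);X=np.array([.875,-.484])
def rel():
    s=monitor.read_state(); q=s["eef_pos"][:2]-C
    return dict(t=round(s["clock"],2),y=(q@Y).round(1),x=(q@X).round(1),z=s["eef_pos"][2].round(1),rot=s["eef_rot"].round(3),f=s["wrist_force"].round(1))
```

```bash
python3 -c "from h import *;print(rel())"
```

```text
{'t': 0.9, 'y': np.float64(-837.6), 'x': np.float64(-11.3), 'z': np.float64(240.2), 'rot': array([-3.141, -0.   ,  1.062]), 'f': array([-0.4, -0.1, -0.4])}
```

Converted, 45 mm is 2.25, 225 mm is 11.25.

>>> {"api": "tcp_steps", "payload": {"rows": [{"d": [2.25,0,0]},{"d": [4.5,0,0]},{"d": [6.75,0,0]},{"d": [9,0,0]},{"d": [11.25,0,0]}]}}

```text
clock: 1.4
eef_pos: [230.3, -337.9, 240.4]
eef_rot: [3.141, 0.0, 1.061]
wrist_force: [0.5, -0.6, 0.8]
finger_gap: 0.7
finger_force: 0.0
```

>>> {"api": "tcp_steps", "payload": {"rows": [{"d": [2.25,0,0]},{"d": [4.5,0,0]},{"d": [6.75,0,0]},{"d": [9,0,0]},{"d": [11.25,0,0]}]}}

```text
clock: 1.9
eef_pos: [339.1, -141.0, 240.7]
eef_rot: [3.141, -0.0, 1.061]
wrist_force: [0.5, -0.6, -0.1]
finger_gap: 0.3
finger_force: 0.0
```

>>> {"api": "tcp_steps", "payload": {"rows": [{"d": [2.25,0,0]},{"d": [4.5,0,0]},{"d": [6.75,0,0]},{"d": [9,0,0]},{"d": [11.25,0,0]}]}}

```text
clock: 2.4
eef_pos: [448.1, 56.2, 240.5]
eef_rot: [3.141, -0.0, 1.062]
wrist_force: [0.3, -0.8, 0.9]
finger_gap: 0.4
finger_force: 0.0
```

>>> {"api": "tcp_steps", "payload": {"rows": [{"d": [2.25,0.1,0]},{"d": [4.5,0.25,0]},{"d": [6.75,0.4,0]},{"d": [9.25,0.55,0]},{"d": [9.25,0.55,0]}]}}

```text
clock: 2.9
eef_pos: [547.7, 214.6, 238.2]
eef_rot: [-3.139, 0.002, 1.065]
wrist_force: [-0.5, -0.3, -0.5]
finger_gap: 0.7
finger_force: 0.0
```

```bash
python3 -c "from h import *;print(rel())"
```

```text
{'t': 2.9, 'y': np.float64(26.1), 'x': np.float64(-1.4), 'z': np.float64(238.2), 'rot': array([-3.139e+00,  2.000e-03,  1.065e+00]), 'f': array([-0.5, -0.3, -0.5])}
```

Converted, 103 mm is 5.15, 85 mm is 4.25.

>>> {"api": "tcp_steps", "payload": {"rows": [{"d": [0,0.05,1.5]},{"d": [0,0.05,3]},{"d": [0,0.05,4.25]},{"d": [0,0.05,5.15]},{"d": [0,0.05,5.15]}]}}

```text
clock: 3.4
eef_pos: [546.3, 209.5, 135.1]
eef_rot: [-3.139, 0.003, 1.063]
wrist_force: [-0.2, -0.1, 0.5]
finger_gap: 0.6
finger_force: 0.0
```

Run:
```python
from h import *
print(rel()); p,d=viewer.camera("scene"); cv2.imwrite("pics/s2.png",cv2.resize(p[130:300,240:440,::-1],(800,680))[:600])
p,d=viewer.camera("side"); cv2.imwrite("pics/d2.png",cv2.resize(p[150:320,120:320,::-1],(700,595)))
```

```text
{'t': 3.4, 'y': np.float64(21.0), 'x': np.float64(-0.2), 'z': np.float64(135.1), 'rot': array([-3.139e+00,  3.000e-03,  1.063e+00]), 'f': array([-0.2, -0.1,  0.5])}
```

View pics/s2.png

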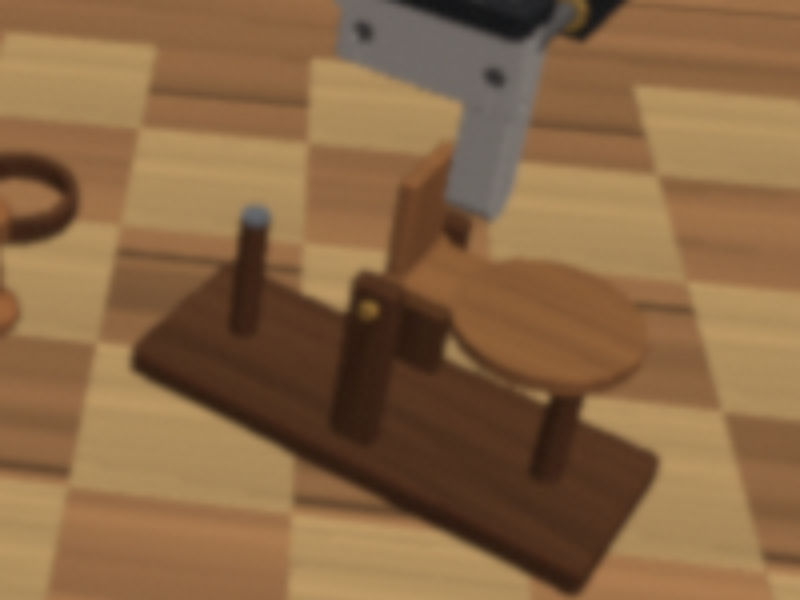

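The fingertip at (475,210) sits on the tab's disc side, clear of the neck. A grey bracket runs off to the left above the tab, so I'll check it in the side view.

View pics/d2.png

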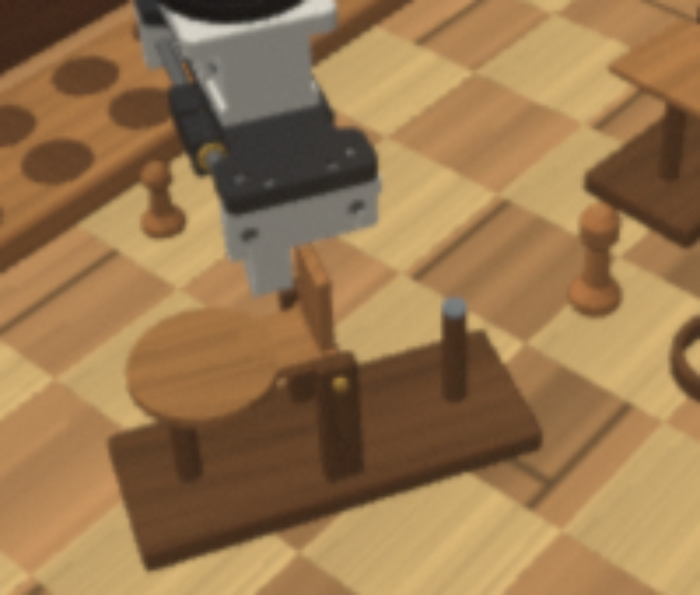

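Body and finger geometry is consistent (narrow side along stand y), and the path is clear. Next I push the tab along its arc.

>>> {"api": "tcp_steps", "payload": {"rows": [{"d": [-0.2,0,0]},{"d": [-0.4,0,0]},{"d": [-0.6,0,0]},{"d": [-0.75,0,0.05]},{"d": [-0.9,0,0.05]}]}}

```text
clock: 4.0
eef_pos: [538.9, 194.4, 136.8]
eef_rot: [3.141, -0.001, 1.066]
wrist_force: [1.0, 1.4, 1.0]
finger_gap: 0.7
finger_force: 0.9
```

>>> {"api": "tcp_steps", "payload": {"rows": [{"d": [-0.15,0,0]},{"d": [-0.3,0,0.05]},{"d": [-0.4,0,0.05]},{"d": [-0.5,0,0.1]},{"d": [-0.6,0,0.1]}]}}

```text
clock: 4.5
eef_pos: [532.9, 183.9, 134.2]
eef_rot: [-3.141, 0.0, 1.066]
wrist_force: [1.3, 1.7, -1.4]
finger_gap: 0.4
finger_force: 0.8
```

```bash
python3 -c "from h import *;print(rel())"
```

```text
{'t': 4.5, 'y': np.float64(-7.9), 'x': np.float64(0.5), 'z': np.float64(134.2), 'rot': array([-3.141,  0.   ,  1.066]), 'f': array([ 1.3,  1.7, -1.4])}
```

>>> {"api": "tcp_steps", "payload": {"rows": [{"d": [-0.15,0,0.1]},{"d": [-0.25,0,0.15]},{"d": [-0.35,0,0.2]},{"d": [-0.45,0,0.3]},{"d": [-0.55,0,0.4]}]}}

```text
clock: 5.0
eef_pos: [527.6, 174.2, 126.3]
eef_rot: [3.142, 0.0, 1.066]
wrist_force: [-0.0, -0.4, 2.1]
finger_gap: 0.5
finger_force: 0.9
```

>>> {"api": "tcp_steps", "payload": {"rows": [{"d": [-0.1,0,0.1]},{"d": [-0.2,0,0.2]},{"d": [-0.3,0,0.3]},{"d": [-0.35,0,0.4]},{"d": [-0.4,0,0.5]}]}}

```text
clock: 5.5
eef_pos: [523.8, 167.3, 116.3]
eef_rot: [-3.141, 0.0, 1.066]
wrist_force: [-0.1, -0.3, 2.2]
finger_gap: 0.4
finger_force: 0.8
```

>>> {"api": "tcp_steps", "payload": {"rows": [{"d": [-0.05,0,0.1]},{"d": [-0.1,0,0.2]},{"d": [-0.15,0,0.25]},{"d": [-0.15,0,0.3]},{"d": [-0.15,0,0.3]}]}}

```text
clock: 6.0
eef_pos: [522.3, 164.8, 110.3]
eef_rot: [-3.141, 0.0, 1.066]
wrist_force: [0.5, -0.4, 0.6]
finger_gap: 0.7
finger_force: 0.4
```

Add to h.py:
```python
def ang():
    # paddle angle from side/scene clouds: disc points fitted in the stand frame
    for n in("scene","side"):
        p,d=viewer.camera(n); W=world(n,d.astype(float)).reshape(-1,3); q=W[:,:2]-C
        s=np.c_[q@X,q@Y,W[:,2]-95]; r=np.hypot(s[:,1],s[:,2]); c=p.reshape(-1,3).astype(int)
        m=(abs(s[:,0])<38)&(r>45)&(r<103)&(s[:,2]>-15)&(c[:,0]-c[:,2]>35)
        a=np.arctan2(s[m,2],s[m,1]); print(n,m.sum(),np.percentile(a,[10,30,50,70,90]).round(3))
```

```bash
python3 -c "from h import *;print(rel());ang()"
```

```text
{'t': 6.0, 'y': np.float64(-29.8), 'x': np.float64(0.5), 'z': np.float64(110.3), 'rot': array([-3.141,  0.   ,  1.066]), 'f': array([ 0.5, -0.4,  0.6])}
scene 456 [1.213 1.239 1.264 1.306 2.787]
side 324 [1.238 1.273 1.306 1.343 2.778]
```

Run:
```python
from h import *
e=rel()
for n in("scene","side"):
    p,d=viewer.camera(n); W=world(n,d.astype(float)).reshape(-1,3); q=W[:,:2]-C
    s=np.c_[q@X-e['x'],q@Y-e['y'],W[:,2]-e['z']]; c=p.reshape(-1,3).astype(int)
    m=(abs(s[:,0])<95)&(abs(s[:,1])<60)&(s[:,2]>0)&(abs(c[:,0]-c[:,2])<30)
    for z in range(0,130,10):
        k=s[m&(s[:,2]>=z)&(s[:,2]<z+10)]
        if len(k)>5: print(n,z,len(k),k[:,:2].min(0).round(),k[:,:2].max(0).round())
```

```text
scene 0 20 [-11.  -5.] [13. 11.]
scene 10 70 [-11.  -7.] [13. 11.]
scene 20 76 [-12.  -8.] [14. 11.]
scene 30 71 [-10.  -7.] [14. 11.]
scene 40 76 [-10.  -7.] [14. 11.]
scene 50 43 [-11.  -4.] [14. 11.]
scene 60 35 [-9.  8.] [14. 11.]
scene 70 35 [-12.   8.] [13. 11.]
scene 80 8 [-8. 10.] [13. 11.]
scene 90 51 [-75. -30.] [81. 35.]
scene 100 368 [-79. -32.] [82. 35.]
scene 110 481 [-78. -32.] [82. 35.]
scene 120 461 [-83. -32.] [88. 35.]
side 10 48 [-14.  -7.] [ 6. 12.]
side 20 49 [-14.  -7.] [-7. 12.]
side 90 29 [-81. -31.] [74. 34.]
side 100 228 [-83. -32.] [77. 36.]
side 110 278 [-82. -33.] [77. 36.]
side 120 311 [-89. -31.] [80. 36.]
```

Converted, -120 mm is -6, -15 mm is -0.75.

>>> {"api": "tcp_steps", "payload": {"rows": [{"d": [0,0,-0.75]},{"d": [-0.15,0,-2.25]},{"d": [-0.15,0,-4]},{"d": [-0.15,0,-5.75]},{"d": [-0.15,0,-6]}]}}

```text
clock: 6.7
eef_pos: [522.1, 162.5, 234.7]
eef_rot: [3.137, -0.004, 1.066]
wrist_force: [-0.2, -0.5, 0.3]
finger_gap: 0.6
finger_force: 0.0
```

>>> {"api": "tcp_steps", "payload": {"rows": [{"d": [1.5,0,0]},{"d": [3,0,0]},{"d": [4.5,0,0]},{"d": [5.4,0,0]},{"d": [5.4,0,0]}]}}

```text
clock: 7.2
eef_pos: [573.3, 258.2, 228.8]
eef_rot: [-3.14, 0.001, 1.067]
wrist_force: [-0.5, 0.7, 0.0]
finger_gap: 0.3
finger_force: 0.0
```

>>> {"api": "tcp_steps", "payload": {"rows": [{"d": [0,0,1.25]},{"d": [0,0,2.5]},{"d": [0,0,3.6]},{"d": [0,0,3.85]},{"d": [0,0,3.85]}]}}

```text
clock: 7.7
eef_pos: [572.9, 256.2, 153.1]
eef_rot: [-3.141, 0.001, 1.066]
wrist_force: [0.2, -1.2, 0.1]
finger_gap: 0.7
finger_force: 0.0
```

```bash
python3 -c "from h import *;print(rel());ang()"
```

```text
{'t': 7.7, 'y': np.float64(74.6), 'x': np.float64(0.5), 'z': np.float64(153.1), 'rot': array([-3.141e+00,  1.000e-03,  1.066e+00]), 'f': array([ 0.2, -1.2,  0.1])}
scene 474 [1.211 1.239 1.267 1.312 2.795]
side 288 [1.223 1.275 1.316 2.737 2.79 ]
```

>>> {"api": "tcp_steps", "payload": {"rows": [{"d": [-0.5,0,0]},{"d": [-1,0,0]},{"d": [-1.4,0,0]},{"d": [-1.6,0,0]},{"d": [-1.8,0,0]}]}}

```text
clock: 8.3
eef_pos: [555.7, 224.8, 153.8]
eef_rot: [3.141, -0.001, 1.066]
wrist_force: [0.6, 1.4, 0.7]
finger_gap: -0.1
finger_force: 0.4
```

>>> {"api": "tcp_steps", "payload": {"rows": [{"d": [-0.2,0,0]},{"d": [-0.4,0,0]},{"d": [-0.6,0,0]},{"d": [-0.8,0,0]},{"d": [-1,0,0]}]}}

```text
clock: 8.8
eef_pos: [545.9, 207.4, 153.4]
eef_rot: [-3.142, 0.0, 1.066]
wrist_force: [0.5, 1.0, -0.3]
finger_gap: 0.4
finger_force: 0.3
```

>>> {"api": "tcp_steps", "payload": {"rows": [{"d": [-0.2,0,0]},{"d": [-0.4,0,0]},{"d": [-0.6,0,0]},{"d": [-0.75,0,0]},{"d": [-0.9,0,0]}]}}

```text
clock: 9.3
eef_pos: [537.3, 191.7, 153.4]
eef_rot: [-3.142, 0.0, 1.066]
wrist_force: [-0.0, 0.5, 0.1]
finger_gap: 0.3
finger_force: 0.4
```

```bash
python3 -c "from h import *;print(rel());ang()"
```

```text
{'t': 9.3, 'y': np.float64(1.0), 'x': np.float64(0.5), 'z': np.float64(153.4), 'rot': array([-3.142,  0.   ,  1.066]), 'f': array([-0. ,  0.5,  0.1])}
scene 554 [-3.018  1.694  1.711  1.723  1.773]
side 401 [-3.029  1.673  1.698  1.716  1.776]
```

Converted, -4 mm is -0.2, 1 mm is 0.05.

>>> {"api": "tcp_steps", "payload": {"rows": [{"d": [-0.2,0,0]},{"d": [-0.4,0,0.05]},{"d": [-0.6,0,0.1]},{"d": [-0.8,0,0.15]},{"d": [-1,0,0.25]}]}}

```text
clock: 9.9
eef_pos: [527.6, 174.1, 148.4]
eef_rot: [3.141, -0.0, 1.066]
wrist_force: [0.4, -0.1, 0.0]
finger_gap: 0.5
finger_force: 0.3
```

>>> {"api": "tcp_steps", "payload": {"rows": [{"d": [-0.15,0,0.1]},{"d": [-0.3,0,0.15]},{"d": [-0.4,0,0.25]},{"d": [-0.55,0,0.35]},{"d": [-0.65,0,0.45]}]}}

```text
clock: 10.4
eef_pos: [521.3, 162.9, 139.3]
eef_rot: [-3.142, 0.0, 1.066]
wrist_force: [-0.2, -0.4, 0.5]
finger_gap: 0.3
finger_force: 0.3
```

>>> {"api": "tcp_steps", "payload": {"rows": [{"d": [-0.1,0,0.1]},{"d": [-0.2,0,0.2]},{"d": [-0.3,0,0.3]},{"d": [-0.4,0,0.45]},{"d": [-0.5,0,0.55]}]}}

```text
clock: 10.9
eef_pos: [516.5, 154.2, 128.1]
eef_rot: [-3.141, 0.0, 1.066]
wrist_force: [-0.1, 0.3, 0.4]
finger_gap: 0.6
finger_force: 0.2
```

>>> {"api": "tcp_steps", "payload": {"rows": [{"d": [-0.05,0,0.1]},{"d": [-0.15,0,0.2]},{"d": [-0.2,0,0.35]},{"d": [-0.25,0,0.45]},{"d": [-0.3,0,0.55]}]}}

```text
clock: 11.4
eef_pos: [513.7, 149.0, 117.2]
eef_rot: [-3.142, 0.0, 1.066]
wrist_force: [0.1, 0.2, 0.5]
finger_gap: 0.9
finger_force: 0.2
```

```bash
python3 -c "from h import *;print(rel());ang()"
```

```text
{'t': 11.4, 'y': np.float64(-47.8), 'x': np.float64(0.6), 'z': np.float64(117.2), 'rot': array([-3.142,  0.   ,  1.066]), 'f': array([0.1, 0.2, 0.5])}
scene 610 [2.752 2.774 2.784 2.793 2.806]
side 577 [2.731 2.761 2.775 2.786 2.804]
```

>>> {"api": "tcp_steps", "payload": {"rows": [{"d": [-0.05,0,0.1]},{"d": [-0.05,0,0.2]},{"d": [-0.1,0,0.3]},{"d": [-0.1,0,0.4]},{"d": [-0.1,0,0.5]}]}}

```text
clock: 12.0
eef_pos: [512.7, 147.3, 107.3]
eef_rot: [-3.142, 0.0, 1.066]
wrist_force: [-0.1, 0.2, 0.2]
finger_gap: 0.6
finger_force: 0.2
```

>>> {"api": "tcp_steps", "payload": {"rows": [{"d": [0,0,0.05]},{"d": [-0.05,0,0.1]},{"d": [-0.05,0,0.15]},{"d": [-0.05,0,0.2]},{"d": [-0.05,0,0.25]}]}}

```text
clock: 12.5
eef_pos: [512.2, 146.4, 102.4]
eef_rot: [3.142, 0.0, 1.066]
wrist_force: [-2.1, -0.9, 0.3]
finger_gap: 0.7
finger_force: 0.2
```

>>> {"api": "tcp_steps", "payload": {"rows": [{"d": [0,0,0.025]},{"d": [0,0,0.05]},{"d": [0,0,0.075]},{"d": [0,0,0.1]}]}}

```text
clock: 12.9
eef_pos: [512.2, 146.4, 100.4]
eef_rot: [3.142, -0.0, 1.066]
wrist_force: [-0.3, -0.7, 0.7]
finger_gap: 0.3
finger_force: 0.3
```

```bash
python3 -c "from h import *;print(rel());ang()"
```

```text
{'t': 12.9, 'y': np.float64(-50.7), 'x': np.float64(0.6), 'z': np.float64(100.4), 'rot': array([ 3.142, -0.   ,  1.066]), 'f': array([-0.3, -0.7,  0.7])}
scene 529 [3.033 3.059 3.073 3.081 3.091]
side 547 [3.011 3.048 3.061 3.073 3.089]
```

Converted, 1.2 mm is 0.06, 0.9 mm is 0.045.

>>> {"api": "tcp_steps", "payload": {"rows": [{"d": [0,0,0.015]},{"d": [0,0,0.03]},{"d": [0,0,0.045]},{"d": [0,0,0.06]},{"d": [0,0,0.06]}]}}

```text
clock: 13.5
eef_pos: [512.2, 146.4, 99.3]
eef_rot: [-3.142, 0.0, 1.066]
wrist_force: [-0.9, -0.1, 0.4]
finger_gap: 0.6
finger_force: 0.5
```

>>> {"api": "tcp_steps", "payload": {"rows": [{"d": [0,0,0.01]},{"d": [0,0,0.02]},{"d": [0,0,0.03]},{"d": [0,0,0.03]}]}}

```text
clock: 13.9
eef_pos: [512.3, 146.4, 99.2]
eef_rot: [3.141, -0.0, 1.066]
wrist_force: [-2.8, -1.6, 7.3]
finger_gap: 0.2
finger_force: 3.7
```

```bash
python3 -c "from h import *;print(rel());ang()"
```

```text
{'t': 13.9, 'y': np.float64(-50.7), 'x': np.float64(0.6), 'z': np.float64(99.2), 'rot': array([ 3.141, -0.   ,  1.066]), 'f': array([-2.8, -1.6,  7.3])}
scene 527 [3.05  3.081 3.093 3.102 3.112]
side 536 [3.037 3.069 3.083 3.093 3.106]
```

The stop is reached with 7 N of light contact. I back off and check.

Converted, -140 mm is -7, -100 mm is -5.

>>> {"api": "tcp_steps", "payload": {"rows": [{"d": [0,0,-0.15]},{"d": [0,0,-1]},{"d": [0,0,-3]},{"d": [0,0,-5]},{"d": [0,0,-7]}]}}

```text
clock: 14.5
eef_pos: [512.0, 146.4, 240.2]
eef_rot: [-3.141, 0.0, 1.066]
wrist_force: [-0.1, -1.0, -0.5]
finger_gap: 0.6
finger_force: 0.0
```

>>> {"api": "tcp_steps", "payload": {"rows": [{"d": [-1.5,0,0]},{"d": [-3.75,0,0]},{"d": [-6,0,0]},{"d": [-8.25,0,0]},{"d": [-10,0,0]}]}}

```text
clock: 15.0
eef_pos: [414.2, -30.1, 238.7]
eef_rot: [3.141, -0.0, 1.066]
wrist_force: [0.6, 0.3, 0.6]
finger_gap: 0.4
finger_force: 0.0
```

>>> {"api": "tcp_steps", "payload": {"rows": [{},{},{}]}}

```text
clock: 15.3
eef_pos: [415.9, -28.0, 238.7]
eef_rot: [-3.142, -0.0, 1.066]
wrist_force: [-0.7, -0.2, -0.6]
finger_gap: 0.2
finger_force: 0.0
```

Run:
```python
from h import *
print(rel()); ang()
A=[]
for n in("scene","side"):
    p,d=viewer.camera(n); W=world(n,d.astype(float)); s=p.astype(int).sum(2)
    b=W[(np.hypot(W[...,0]-548,W[...,1]-208)<145)&(W[...,2]>13)&(W[...,2]<23)&(s<260)]
    print(n,cv2.minAreaRect(b[:,:2].astype(np.float32)))
    q=W.reshape(-1,3); r=q[:,:2]-C; s=np.c_[r@X,r@Y,q[:,2]]; e=s[(abs(s[:,0])<35)&(s[:,1]<-35)&(s[:,1]>-100)&(s[:,2]>85)&(s[:,2]<130)]
    print('disc plane z = a*y+b',np.polyfit(e[:,1],e[:,2],1))
    cv2.imwrite(f"pics/{n}3.png",cv2.resize(p[:,:,::-1],(800,600)))
```

```text
{'t': 15.3, 'y': np.float64(-250.0), 'x': np.float64(0.7), 'z': np.float64(238.7), 'rot': array([-3.142, -0.   ,  1.066]), 'f': array([-0.7, -0.2, -0.6])}
scene 703 [3.058 3.077 3.089 3.098 3.109]
side 771 [3.037 3.064 3.077 3.09  3.103]
scene ((537.4873657226562, 190.16934204101562), (229.21583557128906, 91.83182525634766), 61.145816802978516)
disc plane z = a*y+b [-3.91714741e-03  9.81819943e+01]
side ((534.6456298828125, 192.65185546875), (230.0170135498047, 92.64708709716797), 62.120849609375)
disc plane z = a*y+b [-2.80175907e-03  9.91072352e+01]
```

View pics/scene3.png

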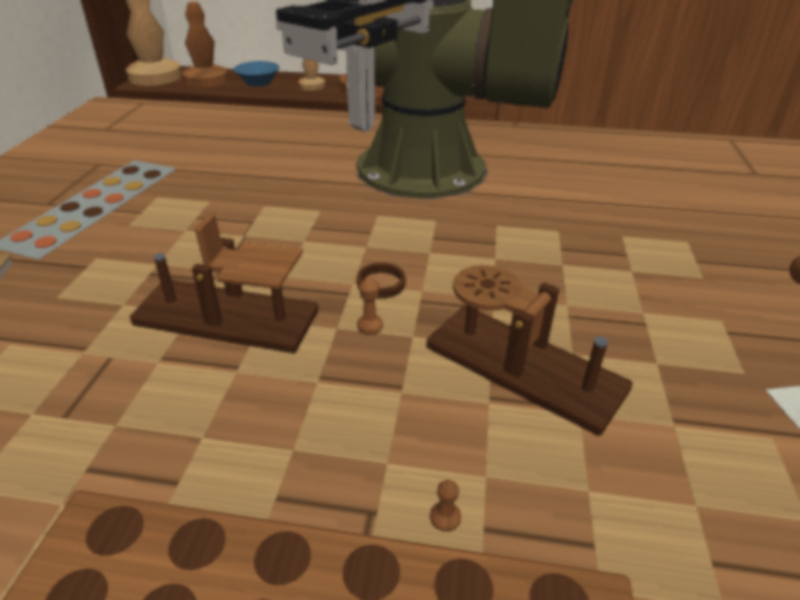

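The disc lies level over the opposite peg at (487,288) with its carved face up. Slope is about 0.003, the stand has not moved, and nothing else was touched.

```bash
python3 -c "from cell import manip, viewer, monitor, sign_off;print(sign_off())"
```

```text
the job is handed in; nothing more can be done
None
```

The round paddle now lies flat over the opposite peg, carved face up. It was moved by pushing only, the stand shows no measurable shift, nothing else was touched, and the job was handed in at about 15 s of the 45 s allowed.

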